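# Hang a pipette on the carousel rack

### The job

Turn the pipette carousel by its blue knob until one of its two empty cradles faces the orange front mark on its foot. Then hang the blue-collared pipette from the bench stand upright in that cradle: lower it by feel until the collar meets the sprung seat, press it gently home (about 4 to 12 N, never over 15 N) before you let go, and leave it hanging. Disturb nothing else.

Things in the scene. Friction and masses are not known exactly. Their poses are not given: they have to be found in the camera images.
- carousel: Pipette carousel; origin: centre of the underside of its fixed white foot (104 mm across), on its vertical axis, z up, -x is the front. On the foot a column carries the turning head. The column is clamped 0 to 24 mm above its lowest setting, different each time and NOT measured: everything on the head is 0 to 24 mm higher than the three _ref points, which stay fixed to the foot.
- front_mark (a point): End of the orange front mark on the worktop, 90 mm from the carousel's axis along the foot's -x; 6 mm high.
- knob_ref (a point): Where the centre of the blue six-sided knob on top of the head would be at the lowest setting (really 0 to 24 mm higher), on the axis, 207 mm high. The knob is 40 mm tall, 34 mm across flats; flats 20 mm wide, facing the six cradles. Hung pipettes (tops 69 mm above the seats, 8 mm under the knob's top) begin 63 mm from the axis.
- seat_ref (a point): Where the seat centre of the cradle at the front would be at the lowest setting (really 0 to 24 mm higher): 80 mm from the axis, 150 mm high. The collar of a pipette lies here on two black strips, one on either prong of a level fork that is open outward (gap 22 mm). The seat of an empty cradle is sprung: it sinks up to 6 mm at 1.5 N per mm, then is hard.
- lip_ref (a point): Middle between the two front lips of that cradle, at the height of their top edge at the lowest setting (really 0 to 24 mm higher): 4 mm above the seat. Lips ring the seat, leaving a space 38 mm wide across the fork and from 61 to 99 mm from the axis; in front they leave the 22 mm gap open.
- head (a joint): Turn of the head about the axis, rad, counter-clockwise from above positive. Six cradles, every 60 degrees; four hold fixed pipettes, two are empty: A at angle q from the front, B at q + 2.094, one pipette between them. A faces the front at q = 0, B at q = -2.094; the start lies between, -1.6 to -0.5. Turns stiffly (0.15 N m) and stays where left; limits -3.1 and 3.1.
- pipette: Loose pipette, round all about, 199 mm long, about 90 g, upright in the stand. Origin: lower tip, z up to its button. Radius up to 6 mm below z = 70 mm, 9 mm shaft from 70 to 130, blue collar of radius 17 (lower edge chamfered 2 mm) 130 to 136, white handle of radius 12 (grip it, centre z = 165) 136 to 186, button top 199. It hangs by the collar's underside.
- stand: Bench stand of the pipette, fixed: white block 64 x 64 mm on a grey 80 x 80 mm foot, 74 mm high in all, with a vertical hole of 17 mm through its middle. Origin: centre of its underside. The pipette stands in the hole with its shaft's shoulder (pipette z = 70 mm) on the top of the block; lift it straight up by 75 mm to clear it.
- tip_box: Bystander: clear box of pipette tips, 71 x 123 x 69 mm, fixed to the worktop, stands on the side of the carousel away from the stand. Origin: centre of its underside.
- cap_dish: Bystander: small shallow metal dish, 69 mm across, 20 mm high, loose. Origin: centre of its underside.
- bottle: Bystander: small white bottle with a red cap, 45 mm across, 88 mm high, loose. Origin: centre of its underside.
Things that resemble listed ones, but are neither listed nor needed, are in the scene too. Of the things that look like the pipette, the larger one is meant.

How it is judged:
By the outcome, as a careful person would: the job done as asked, in the order asked, and still so for the second after the job is handed in, with the robot touching nothing.
It also fails if it takes over 54 s, if anything falls off the work surface, if the arm or the gripper's body presses on something with over 40 N, if the wrist force passes 120 N, or if a joint passes its speed limit or range.

### The arm

A 6-joint arm with a two-finger parallel gripper is mounted at the origin on the work surface; the furniture and walls round the work are solid. World frame = base frame: x ahead of the robot, y to its left, z up, the work surface at z = 0. Lengths are in m, angles in rad, forces in N, time in s.
With the tool pointing down it reaches from about 0.35 to 0.8 m from the base axis. Payload 7.3 kg.
Tool frame: the origin (TCP) lies between the finger pads; the fingertips stand robot.tip_extent ahead of it and the grasp point (between the pads) lies 6 mm ahead of it (robot.tip_extent is the distance from the TCP to the fingertips, in m); z points along the fingers, y is the direction in which the jaws open and shut (so a half turn about z gives the same grasp; the last joint's range is limited). The gripper opens to 85 mm and grips with 20 to 120 N. Pads are 22 mm wide; open, the fingers measure 114 mm over their backs; the gripper's body (76 mm by 85 mm) begins 54 mm behind the grasp point. The pads swing forward as they close: fully open they stand 13 mm farther back than shut.
Start: joints at [-1.329, 0.342, 1.524, -0, 1.275, -0.146], TCP at [0.199, -0.486, 0.256] pointing down, gripper open.
Joint ranges: [-2.53, 2.53], [-0.77, 2.02], [0.04, 2.7], [-1, 4.14], [0.28, 2.66], [-3.11, 3.11]. Speed limits (rad/s): [2.57, 2.57, 3.14, 3.14, 3.14, 3.14].

### API

Orientations are given as [roll, pitch, yaw] about the fixed x, y, z axes, in that order (R = Rz(yaw) Ry(pitch) Rx(roll)).
In Python, from plant import robot gives the robot as it stands. The module is installed in compiled form; this text tells all that it offers.
- The arm moves only by the tool step_arm, never from a script. Its argument "increments" is a list of rows, each an object with "dp": the shift along the tool's x, y, z in mm, a list of three; "yaw": the turn about the tool's z in rad; "fingers": the finger opening in mm, from 0 to 85.4. A call has 1 to 8 rows; each row shifts and turns the commanded pose from where the row before left it, along the tool's axes as they then stand; what a row does not reach is not made up. A row lasts 1/12 s, in which the tool goes at most 41.7 mm and 7.16 degrees, less where a joint would pass 70% of its speed; a pose out of reach is approached as far as the arm can. A call is refused whole if a number of a shift passes 41.7 or a number of a turn 0.125, either way. A call with a gripper value outside its range is refused whole. The fingers move at their own pace and stop on an object; "grip_force" is the grip in N (left out, the last holds). Time passes only in rows, so rows that do not move let the fingers close. It gives the time, the measured TCP pose, the force and the opening at its end, in the units of the state.
- robot.state(): the state, without advancing time (a new reading comes with each control period).
- robot.camera(name): name is "scene" or "top"; returns a dict with "pixels" (384x512x3 uint8, blue, green, red), "fx", "fy", "cx", "cy" (pixels), "eye" and "orientation" of the camera in the world. Camera axes: x right, y down, z forward; pixel columns grow to the right and rows downward; lengths in m; the calibration is good to about 2 mm. A picture is of the moment at which its call begins. There is no depth.
- robot.sign_off(): hands the job in, once; it reports no verdict.
The state is a dict: "t": time; "joint_positions": joint angles; "qd": joint speeds; "tau": joint torques, N m; "tool_pos": TCP position; "orientation": TCP orientation; "force": force on the tool from outside, world axes, zero at the start; "ft_torque": the same for the moment, N m; "width": opening from 0.0 (shut) to 1.0 (fully open).
Only numpy, scipy, OpenCV 4.12 (cv2) and the standard library are available. Lean on these libraries where they do the work, as an engineer would, in place of code of your own. Each camera call takes 0.05 s, during which the arm holds its last target.

## Working session

There is one attempt and no reset: what is moved stays moved. The work goes in short steps, Python scripts to look and compute and a tool call to move; the robot and the scene stay as the last step left them, time stands still between calls to the robot, and variables do not carry over. Pictures are saved under pics/ and viewed, and the job is handed in when it is done.

Besides the shell and the picture viewer there is one more tool, called after "Emit:" as name(argument=value, ...) on one line, values as JSON. step_arm: Moves the arm, as the interface text tells. Its arguments: {"type":"object","properties":{"increments":{"type":"array","items":{"type":"object","properties":{"dp":{"type":"array","items":{"type":"number"}},"yaw":{"type":"number"},"fingers":{"type":"number"}}}},"grip_force":{"type":"number"}},"required":["increments"]}

```bash
mkdir -p pics; ls
python3 - <<'E'
from plant import robot
import cv2,json
s=robot.state(); print(s); print(robot.tip_extent)
for n in("scene","top"):
    c=robot.camera(n); cv2.imwrite(f"pics/{n}0.png",cv2.resize(c["pixels"],(800,600),interpolation=cv2.INTER_CUBIC)); cv2.imwrite(f"pics/{n}0raw.png",c["pixels"])
    print(n,{k:v for k,v in c.items() if k!="pixels"})
E
```

```text
pics
{'t': 0.0, 'joint_positions': array([-1.32902176e+00,  3.42724994e-01,  1.52501650e+00, -4.89936701e-06,
        1.27538871e+00, -1.45961049e-01]), 'qd': array([-1.85855859e-03, -5.90175347e-05,  1.96515139e-03,  1.30724242e-03,
        2.53665499e-04,  3.34754127e-04]), 'tau': array([-2.98248437e-03, -4.33675396e+01, -2.46013731e+01, -5.82648900e-04,
        7.94792053e-03,  2.23597192e-05]), 'tool_pos': array([ 0.19845017, -0.48565966,  0.25562493]), 'orientation': array([-3.14007077e+00, -2.18990693e-04,  3.87736879e-01]), 'force': array([-0.08098148,  0.7228946 , -0.00231808]), 'ft_torque': array([ 0.01062215,  0.02676974, -0.07344759]), 'width': 1.0028224202061198}
0.025
scene {'fx': 475.17850456839886, 'fy': 475.17850456839886, 'cx': 251.14211908521222, 'cy': 196.03711533168513, 'eye': array([-0.10102785, -0.943547  ,  0.99083197]), 'orientation': array([-2.2482335 , -0.00342042, -0.51759506])}
top {'fx': 484.2045763638548, 'fy': 484.2045763638548, 'cx': 258.26076205828184, 'cy': 184.6542215258176, 'eye': array([0.38671205, 0.00547982, 1.36545179]), 'orientation': array([-3.08700042, -0.0257555 , -1.55705971])}
```

View pics/scene0.png

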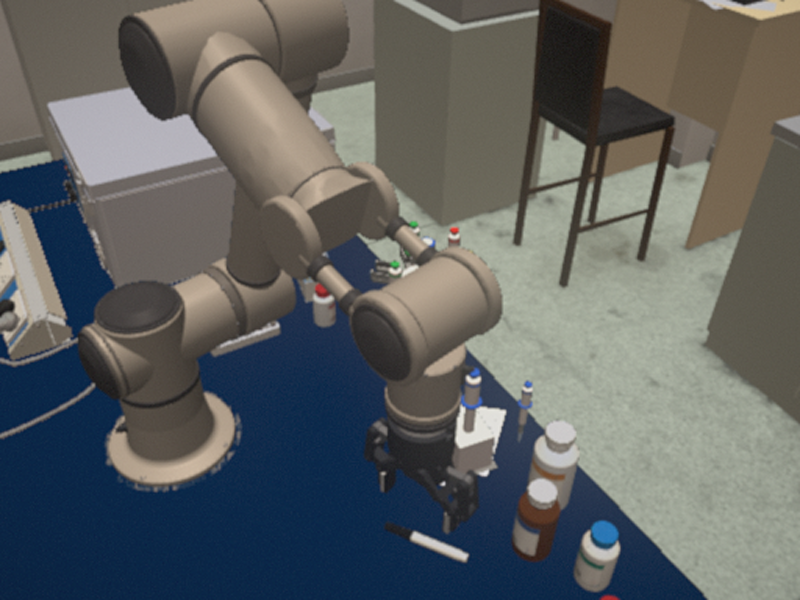

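View pics/top0.png

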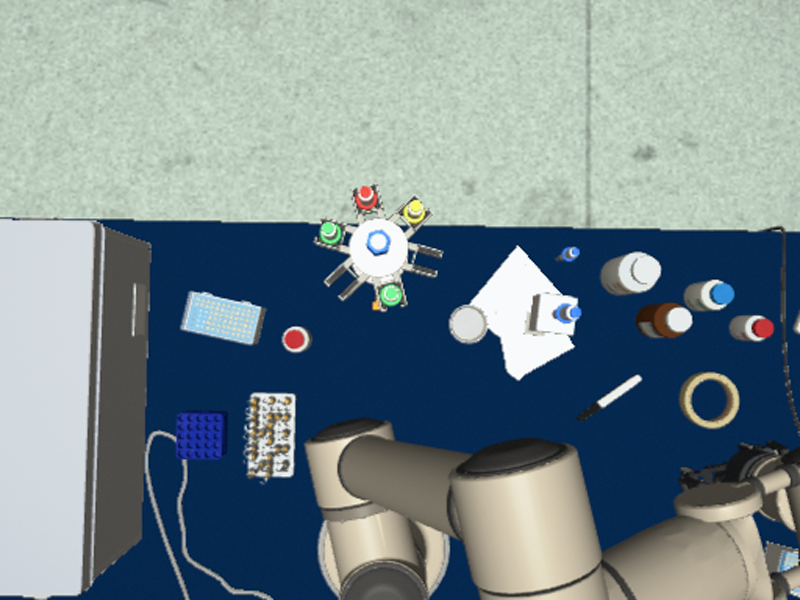

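The top view shows the carousel at about (378,245) in the 800-wide image, the orange mark at (376,305) and the stand with the blue-collared pipette at (560,312). A smaller blue-collared look-alike is at (570,254). I'll take close crops next.

Run:
```python
import cv2
i=cv2.imread("pics/top0raw.png")
a=i[110:210,190:300]; cv2.imwrite("pics/c1.png",cv2.resize(a,None,fx=6,fy=6,interpolation=cv2.INTER_CUBIC))
a=i[150:250,280:390]; cv2.imwrite("pics/c2.png",cv2.resize(a,None,fx=6,fy=6,interpolation=cv2.INTER_CUBIC))
i=cv2.imread("pics/scene0raw.png")
a=i[225:325,260:370]; cv2.imwrite("pics/c3.png",cv2.resize(a,None,fx=6,fy=6,interpolation=cv2.INTER_CUBIC))
```

```text
(no output)
```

View pics/c1.png

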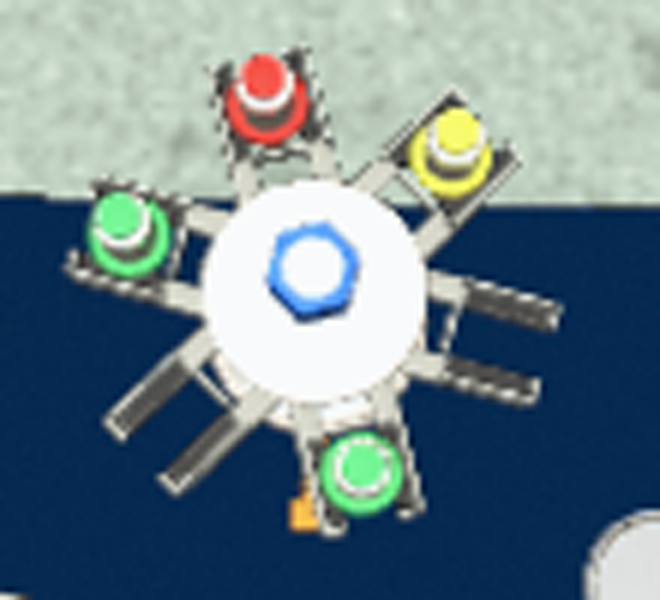

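View pics/c2.png

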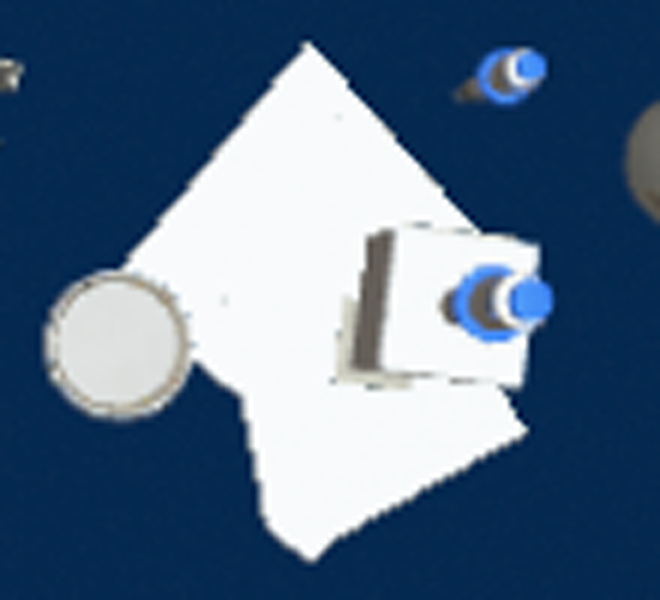

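View pics/c3.png

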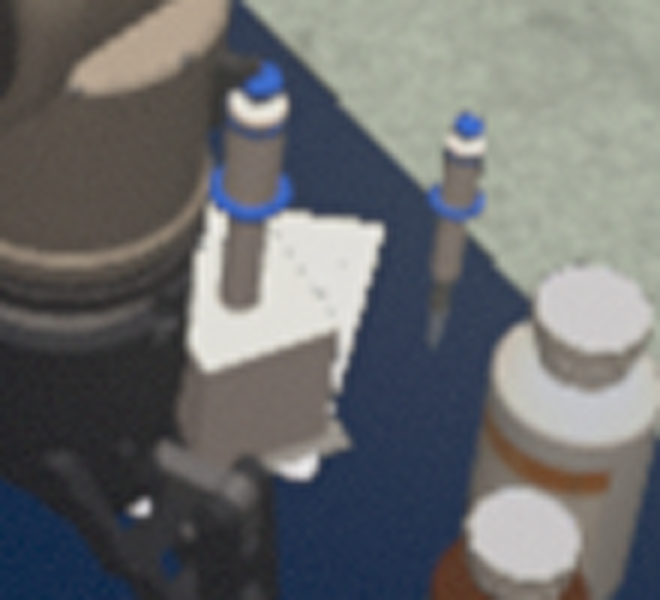

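Candidates for the pipette, in 512-wide top-view pixels:
- (361,200): large blue-collared one in the white stand. This is the one meant.
- (365,162): smaller free-standing blue one, a decoy.
- Red, yellow and two green ones are fixed on the carousel.

In the c3 crop the larger one stands in the block. Next I'll get positions.

```bash
cat > h.py <<'E'
import numpy as np, cv2
from scipy.spatial.transform import Rotation as Rn
CAL={}
def cam(c):
    return dict(f=c["fx"],fy=c["fy"],cx=c["cx"],cy=c["cy"],eye=np.array(c["eye"]),R=Rn.from_euler("xyz",c["orientation"]).as_matrix())
def ray(c,u,v):
    d=c["R"]@np.array([(u-c["cx"])/c["f"],(v-c["cy"])/c["fy"],1.]); return d/np.linalg.norm(d)
def onz(c,u,v,z):
    d=ray(c,u,v); return c["eye"]+d*(z-c["eye"][2])/d[2]
def proj(c,p):
    q=c["R"].T@(np.array(p)-c["eye"]); return np.array([c["f"]*q[0]/q[2]+c["cx"],c["fy"]*q[1]/q[2]+c["cy"]])
def tri(c1,p1,c2,p2):
    A=np.zeros((3,3));b=np.zeros(3)
    for c,p in((c1,p1),(c2,p2)):
        d=ray(c,*p);M=np.eye(3)-np.outer(d,d);A+=M;b+=M@c["eye"]
    x=np.linalg.solve(A,b)
    return x,[round(1e3*float(np.linalg.norm((np.eye(3)-np.outer(ray(c,*p),ray(c,*p)))@(x-c["eye"]))),2) for c,p in((c1,p1),(c2,p2))]
def grab(robot,tag):
    out={}
    for n in("scene","top"):
        c=robot.camera(n); cv2.imwrite(f"pics/{n}_{tag}.png",c["pixels"]); out[n]=(cam(c),c["pixels"])
    return out
def blobs(img,lo,hi,roi=None,amin=6):
    hsv=cv2.cvtColor(img,cv2.COLOR_BGR2HSV); m=cv2.inRange(hsv,lo,hi)
    if roi:
        k=np.zeros_like(m);k[roi[1]:roi[3],roi[0]:roi[2]]=255;m&=k
    n,l,s,ce=cv2.connectedComponentsWithStats(m,connectivity=8)
    return [(s[i].tolist(),ce[i].round(2).tolist()) for i in range(1,n) if s[i,4]>=amin],l
def rel(state,target):  # world target TCP -> tool-frame shift mm
    R=Rn.from_euler("xyz",state["orientation"]).as_matrix()
    return (R.T@(np.array(target)-state["tool_pos"])*1e3).round(1)
E
python3 - <<'E'
from h import *
top=dict(fx=484.2045763638548,fy=484.2045763638548,cx=258.26076205828184,cy=184.6542215258176,eye=[0.38671205,0.00547982,1.36545179],orientation=[-3.08700042,-0.0257555,-1.55705971])
sc=dict(fx=475.17850456839886,fy=475.17850456839886,cx=251.14211908521222,cy=196.03711533168513,eye=[-0.10102785,-0.943547,0.99083197],orientation=[-2.2482335,-0.00342042,-0.51759506])
T=cam(top);S=cam(sc)
ti=cv2.imread("pics/top0raw.png");si=cv2.imread("pics/scene0raw.png")
print("orange",blobs(ti,(8,120,120),(24,255,255),(190,110,300,220))[0])
print("blue top",blobs(ti,(100,120,170),(118,255,255),(200,110,400,250))[0])
print("blue sc",blobs(si,(100,120,120),(118,255,255),(255,220,360,310))[0])
g=lambda x,y,bx,by:(bx+x/6,by+y/6)
# corners of hex crop c1
hexo=[(275,232),(315,220),(357,240),(352,290),(310,315),(270,285)]
print("disc ctr",g(312,290,190,110), onz(T,*g(312,290,190,110),.175))
print("knobtop low/high",onz(T,*g(313,268,190,110),.227),onz(T,*g(313,268,190,110),.251))
print("button",onz(T,*g(530,300,280,150),.203),"collar",onz(T,*g(492,303,280,150),.137))
print("block corners",[onz(T,*g(x,y,280,150),.074).round(4) for x,y in((392,228),(540,243),(522,388),(380,372))])
print("dish",onz(T,*g(118,345,280,150),.02))
E
```

```text
orange [([238, 192, 5, 6, 22], [239.95, 194.86])]
blue top [([235, 148, 14, 14, 64], [241.84, 154.8]), ([360, 158, 8, 9, 25], [362.36, 162.28]), ([366, 158, 5, 5, 18], [368.11, 160.44]), ([356, 195, 10, 12, 41], [359.29, 201.0]), ([365, 197, 7, 6, 38], [368.0, 199.5])]
blue sc [([301, 235, 6, 6, 26], [303.81, 238.0]), ([336, 244, 4, 4, 10], [337.5, 245.5]), ([295, 253, 14, 9, 43], [301.42, 257.81]), ([331, 257, 9, 4, 13], [334.08, 259.0])]
disc ctr (242.0, 158.33333333333334) [0.51665216 0.01674725 0.175     ]
knobtop low/high [0.51967904 0.01599717 0.227     ] [0.51687592 0.01577545 0.251     ]
button [ 0.41757595 -0.28999543  0.203     ] collar [ 0.41781996 -0.29051649  0.137     ]
block corners [array([ 0.4523, -0.2606,  0.074 ]), array([ 0.4466, -0.3273,  0.074 ]), array([ 0.3817, -0.3192,  0.074 ]), array([ 0.3879, -0.2555,  0.074 ])]
dish [ 0.39881308 -0.14428772  0.02      ]
```

Emit:
step_arm(increments=[{"dp": [0,0,-36]},{"dp": [0,0,-36]},{"dp": [20,-10,-30]},{"dp": [30,-16,-20]},{"dp": [32,-17,-10]},{"dp": [32,-17,-10]},{"dp": [32,-17,0]},{"dp": [32,-17,0]}])

```text
$.increments[0]: bad value
```

Emit:
step_arm(increments=[{"dp": [32,-17,0]},{"dp": [32,-17,0]},{"dp": [32,-17,0]},{"dp": [32,-17,0]},{"dp": [32,-17,0]},{"dp": [32,-17,0]},{"dp": [20,-30,0]},{"dp": [4,-36,0]}])

```text
$.increments[0]: bad value
```

Emit:
step_arm(increments=[{"dp": [4,-36,0]},{"dp": [4,-36,0]},{"dp": [4,-36,0]},{"dp": [4,-36,0]},{"dp": [4,-36,0]},{"dp": [0,-36,0]},{"dp": [0,-36,0]},{"dp": [0,-20,0]}])

```text
$.increments[0]: bad value
```

Run:
```python
from plant import robot
from h import *
o=grab(robot,"b"); s=robot.state(); print(s["t"],s["tool_pos"],s["orientation"])
i=o["scene"][1]; cv2.imwrite("pics/sb.png",cv2.resize(i,(800,600),interpolation=cv2.INTER_CUBIC))
```

```text
0.2 [ 0.19848873 -0.48581708  0.255918  ] [-3.14074599e+00 -1.27358049e-04  3.87776213e-01]
```

View pics/sb.png

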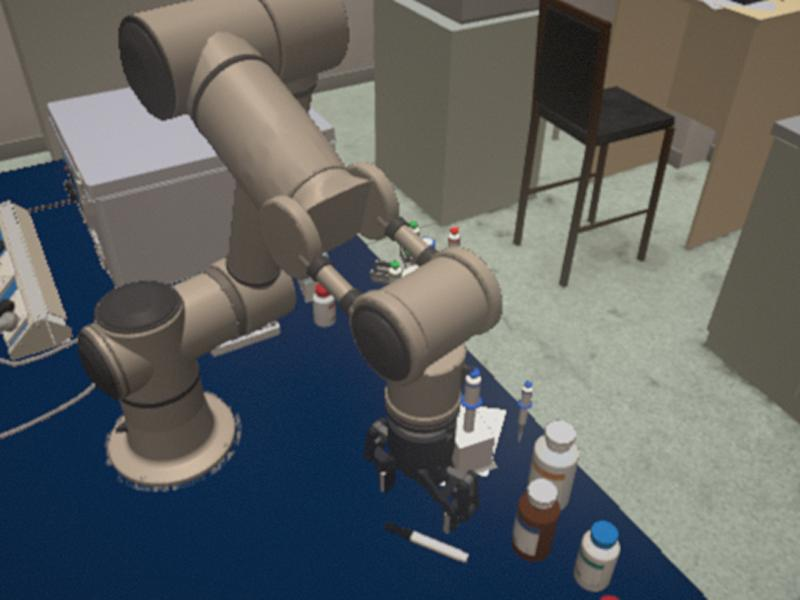

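Rows need every field, so I'll fill them all in.

Emit:
step_arm(increments=[{"dp": [0,0,-36],"yaw": 0,"fingers": 85},{"dp": [0,0,-36],"yaw": 0,"fingers": 85},{"dp": [20,-10,-30],"yaw": 0,"fingers": 85},{"dp": [30,-16,-20],"yaw": 0,"fingers": 85},{"dp": [32,-17,-10],"yaw": 0,"fingers": 85},{"dp": [32,-17,-10],"yaw": 0,"fingers": 85},{"dp": [32,-17,0],"yaw": 0,"fingers": 85},{"dp": [32,-17,0],"yaw": 0,"fingers": 85}])

```text
t: 0.87
tool_pos: [0.3286, -0.3303, 0.399]
orientation: [3.14, -0.0, 0.387]
force: [0.4, -0.2, 0.7]
width: 0.994
```

Emit:
step_arm(increments=[{"dp": [32,-17,0],"yaw": 0,"fingers": 85},{"dp": [32,-17,0],"yaw": 0,"fingers": 85},{"dp": [32,-17,0],"yaw": 0,"fingers": 85},{"dp": [32,-17,0],"yaw": 0,"fingers": 85},{"dp": [32,-17,0],"yaw": 0,"fingers": 85},{"dp": [32,-17,0],"yaw": 0,"fingers": 85},{"dp": [20,-30,0],"yaw": 0,"fingers": 85},{"dp": [4,-36,0],"yaw": 0,"fingers": 85}])

```text
t: 1.53
tool_pos: [0.4662, -0.0928, 0.3968]
orientation: [-3.14, 0.001, 0.389]
force: [0.3, 0.2, -1.0]
width: 0.997
```

Emit:
step_arm(increments=[{"dp": [4,-36,0],"yaw": 0,"fingers": 85},{"dp": [4,-36,0],"yaw": 0,"fingers": 85},{"dp": [4,-36,0],"yaw": 0,"fingers": 85},{"dp": [4,-36,0],"yaw": 0,"fingers": 85},{"dp": [4,-36,0],"yaw": 0,"fingers": 85},{"dp": [0,-36,0],"yaw": 0,"fingers": 85},{"dp": [0,-36,0],"yaw": 0,"fingers": 85},{"dp": [0,-20,0],"yaw": 0,"fingers": 85}])

```text
t: 2.2
tool_pos: [0.3781, 0.1674, 0.3984]
orientation: [-3.141, -0.0, 0.39]
force: [0.2, 0.6, 0.3]
width: 0.995
```

Run:
```python
from plant import robot
from h import *
o=grab(robot,"b"); s=robot.state(); print(s["t"],s["tool_pos"],s["orientation"],s["joint_positions"])
i=o["scene"][1]; cv2.imwrite("pics/sb.png",cv2.resize(i,(800,600),interpolation=cv2.INTER_CUBIC))
```

```text
2.3 [0.37846328 0.16719657 0.39839388] [-3.14092398e+00 -1.91847056e-04  3.92245173e-01] [2.29786626e-01 5.21711856e-02 1.50550950e+00 6.90957067e-04
 1.58383080e+00 1.40834675e+00]
```

View pics/sb.png

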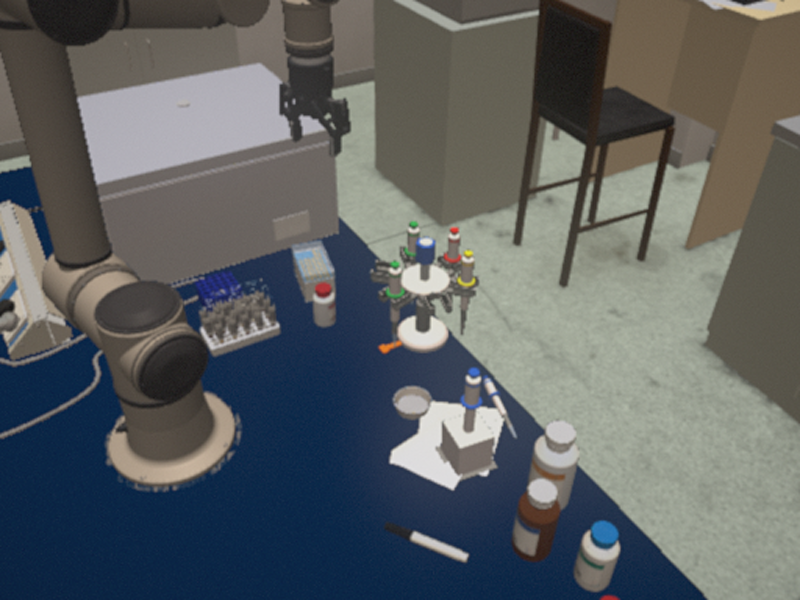

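The carousel at (425,280) in the scene view and its orange mark at (390,346) are now unobstructed. The small look-alike now appears tilted at (500,405), though the arm was never lower than 0.37 m near it. I'll crop both views to check.

Run:
```python
import cv2,numpy as np
i=cv2.imread("pics/scene_b.png")
a=i[130:235,230:340]; a=cv2.resize(a,None,fx=5,fy=5,interpolation=cv2.INTER_CUBIC); cv2.imwrite("pics/c4.png",a)
t=cv2.imread("pics/top_b.png")
a=cv2.resize(i[220:310,245:345],None,fx=4,fy=4,interpolation=cv2.INTER_CUBIC)
b=cv2.resize(t[150:240,290:390],None,fx=4,fy=4,interpolation=cv2.INTER_CUBIC)
cv2.imwrite("pics/c5.png",np.hstack([a,b]))
a=t[100:220,180:320]; cv2.imwrite("pics/c6.png",cv2.resize(a,None,fx=5,fy=5,interpolation=cv2.INTER_CUBIC))
```

```text
(no output)
```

View pics/c4.png

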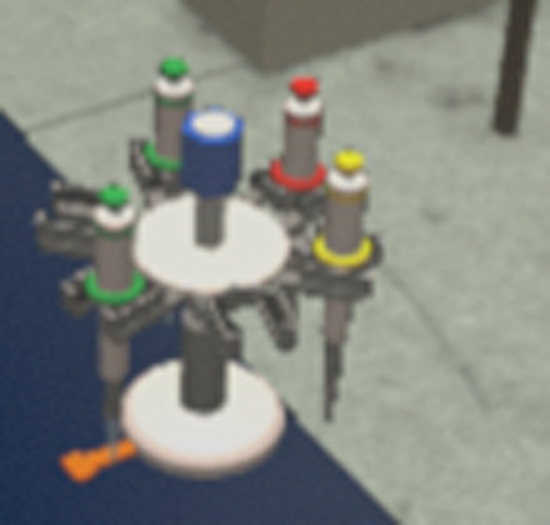

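View pics/c5.png

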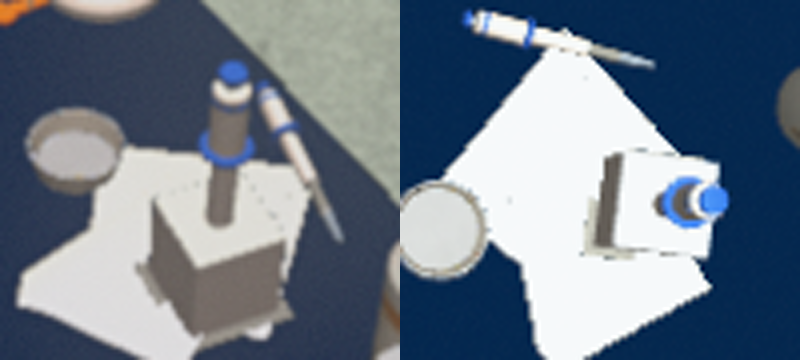

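View pics/c6.png

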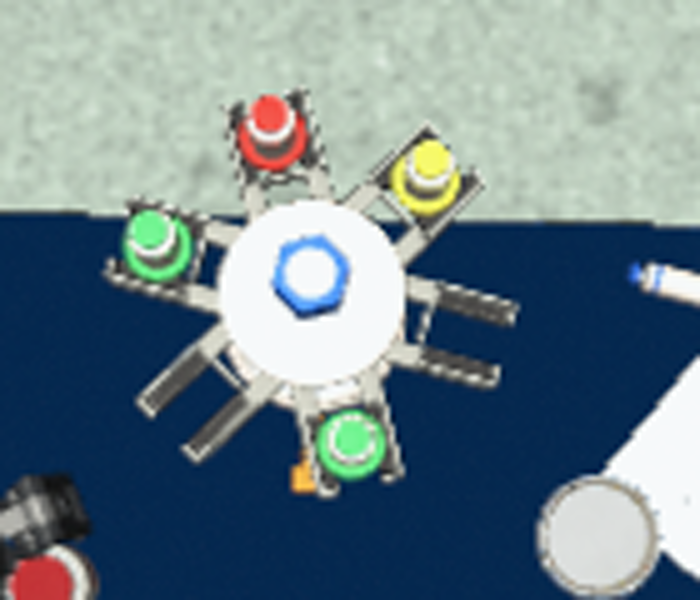

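The look-alike fell over on its own. It had been balancing on its tip, and no contact force was ever measured. It lies clear of everything, and the listed objects haven't moved. Now the carousel axis, height and angle.

Run:
```python
from h import *
T=cam(dict(fx=484.2045763638548,fy=484.2045763638548,cx=258.26076205828184,cy=184.6542215258176,eye=[0.38671205,0.00547982,1.36545179],orientation=[-3.08700042,-0.0257555,-1.55705971]))
S=cam(dict(fx=475.17850456839886,fy=475.17850456839886,cx=251.14211908521222,cy=196.03711533168513,eye=[-0.10102785,-0.943547,0.99083197],orientation=[-2.2482335,-0.00342042,-0.51759506]))
t=cv2.imread("pics/top_b.png");s=cv2.imread("pics/scene_b.png")
# knob (blue+white top): hex outline in top ; contour hull of blue
def hull(img,lo,hi,roi):
    m=cv2.inRange(cv2.cvtColor(img,cv2.COLOR_BGR2HSV),lo,hi);k=np.zeros_like(m);k[roi[1]:roi[3],roi[0]:roi[2]]=255;m&=k
    return m
m=hull(t,(95,90,120),(120,255,255),(228,140,256,170)); cs,_=cv2.findContours(m,cv2.RETR_EXTERNAL,cv2.CHAIN_APPROX_NONE)
c=max(cs,key=cv2.contourArea);print("top hex",cv2.boundingRect(c),cv2.minEnclosingCircle(c))
# buttons of fixed pipettes & knob top: triangulate by clicked pixels
for n,pt,ps in(("knobtop",(180+311/5,100+273/5),(230+213/5,130+125/5)),
  ("greenF btn",(180+352/5,100+441/5),(230+115/5,130+194/5)),
  ("yellow btn",(180+433/5,100+159/5),(230+350/5,130+158/5)),
  ("red btn",(180+269/5,100+113/5),(230+304/5,130+84/5)),
  ("greenL btn",(180+152/5,100+230/5),(230+174/5,130+66/5)),
  ("pip btn",(290+(713-400)/4,150+202/4),(245+232/4,220+70/4))):
    x,e=tri(T,pt,S,ps); print(n,x.round(4),e)
for lo,hi,n in(((8,150,120),(22,255,255),"orange"),):
    print(n,blobs(t,lo,hi,(230,185,250,205))[0],blobs(s,lo,hi,(235,210,270,230))[0])
hsv=cv2.cvtColor(s,cv2.COLOR_BGR2HSV);
print("orange top->",onz(T,239.95,194.86,.006))
# foot ellipse scene
m=cv2.inRange(hsv,(0,0,170),(180,60,255));m[:200]=0;m[230:]=0;m[:,:250]=0;m[:,292:]=0
cs,_=cv2.findContours(m,cv2.RETR_EXTERNAL,cv2.CHAIN_APPROX_NONE);c=max(cs,key=cv2.contourArea);print("foot",cv2.boundingRect(c),cv2.fitEllipse(cv2.convexHull(c)))
for z in(.0,.01,.02):print(z,onz(S,*cv2.fitEllipse(cv2.convexHull(c))[0],z))
```

```text
top hex (235, 147, 15, 17) ((241.73333740234375, 154.93333435058594), 8.25089168548584)
knobtop [0.5198 0.0161 0.2249] [0.27, 0.27]
greenF btn [ 0.4417 -0.005   0.2165] [0.59, 0.59]
yellow btn [ 0.5766 -0.0413  0.2172] [0.21, 0.21]
red btn [0.5973 0.0375 0.2163] [0.37, 0.37]
greenL btn [0.5399 0.0923 0.2165] [0.57, 0.57]
pip btn [ 0.4166 -0.2903  0.2013] [0.19, 0.19]
orange [([239, 193, 4, 5, 16], [240.12, 195.12])] [([253, 218, 4, 4, 11], [254.45, 219.55]), ([243, 220, 9, 6, 37], [246.86, 222.24])]
orange top-> [0.43203645 0.02249366 0.006     ]
foot (255, 200, 37, 24) ((273.7239074707031, 210.36019897460938), (23.252315521240234, 39.60184860229492), 77.71104431152344)
0.0 [0.53819362 0.02589733 0.        ]
0.01 [0.53174226 0.01611318 0.01      ]
0.02 [0.5252909  0.00632904 0.02      ]
```

```bash
cat >> h.py <<'E'
T=cam(dict(fx=484.2045763638548,fy=484.2045763638548,cx=258.26076205828184,cy=184.6542215258176,eye=[0.38671205,0.00547982,1.36545179],orientation=[-3.08700042,-0.0257555,-1.55705971]))
S=cam(dict(fx=475.17850456839886,fy=475.17850456839886,cx=251.14211908521222,cy=196.03711533168513,eye=[-0.10102785,-0.943547,0.99083197],orientation=[-2.2482335,-0.00342042,-0.51759506]))
E
python3 - <<'E'
from h import *
ax=np.array([.5197,.0162])
for n,I,C,roi in(("scene","pics/scene_b.png",S,(235,210,270,230)),("top","pics/top_b.png",T,(228,185,252,205))):
    i=cv2.imread(I);m=cv2.inRange(cv2.cvtColor(i,cv2.COLOR_BGR2HSV),(7,110,90),(24,255,255))
    v,u=np.nonzero(m);k=(u>=roi[0])&(u<roi[2])&(v>=roi[1])&(v<roi[3])
    P=np.array([onz(C,a,b,.005)[:2] for a,b in zip(u[k],v[k])]);d=P-ax
    r=np.hypot(*d.T);an=np.arctan2(d[:,1],-d[:,0])
    print(n,len(P),P.mean(0),"r",r.min(),r.max())
    for lo in range(50,96,6):
        q=(r*1e3>=lo)&(r*1e3<lo+6)
        if q.any():print(lo,q.sum(),"off deg mean",np.degrees(an[q]).mean().round(2),"y range",P[q,1].min().round(4),P[q,1].max().round(4))
E
```

```text
scene 60 [0.44046987 0.01447465] r 0.05245587853565394 0.09915703497169581
50 3 off deg mean -0.06 y range 0.0129 0.0185
56 5 off deg mean -2.21 y range 0.0089 0.0201
62 6 off deg mean -4.53 y range 0.0063 0.0175
68 8 off deg mean -0.68 y range 0.0069 0.0221
74 6 off deg mean -1.1 y range 0.0084 0.0211
80 8 off deg mean -0.54 y range 0.0074 0.0242
86 11 off deg mean -0.08 y range 0.005 0.0272
92 10 off deg mean -1.33 y range 0.0025 0.0247
top 26 [0.43081044 0.02266962] r 0.07962549128228166 0.09689052555042124
74 2 off deg mean 3.51 y range 0.0197 0.0225
80 6 off deg mean 4.25 y range 0.0196 0.0253
86 10 off deg mean 4.67 y range 0.0167 0.028
92 8 off deg mean 3.65 y range 0.0167 0.0279
```

Scene rays put the front mark along -x to within about 1.5°. Cradle A is at 2.357 rad, so the turn is about +0.785. The height setting is close to 0. First I'll align the gripper with the knob flats.

Emit:
step_arm(increments=[{"dp": [0,0,0],"yaw": -0.1,"fingers": 52},{"dp": [0,0,0],"yaw": -0.1,"fingers": 52},{"dp": [0,0,0],"yaw": -0.1,"fingers": 52},{"dp": [0,0,0],"yaw": -0.094,"fingers": 52},{"dp": [0,0,0],"yaw": 0,"fingers": 52}], grip_force=40)

```text
t: 2.72
tool_pos: [0.3801, 0.1642, 0.3981]
orientation: [3.141, 0.001, 0.784]
force: [0.1, -0.5, -0.3]
width: 0.607
```

Run:
```python
from plant import robot
from h import *
s=robot.state();print(s["t"],s["tool_pos"],s["orientation"],rel(s,[.5197,.0162,.30]))
```

```text
2.7167 [0.38014895 0.16424739 0.39810975] [3.14140829e+00 5.04852320e-04 7.84357074e-01] [ -5.7 203.4  98.2]
```

Emit:
step_arm(increments=[{"dp": [0,34,0],"yaw": 0,"fingers": 52},{"dp": [-1,34,0],"yaw": 0,"fingers": 52},{"dp": [-1,34,0],"yaw": 0,"fingers": 52},{"dp": [-1,34,16],"yaw": 0,"fingers": 52},{"dp": [-1,34,20],"yaw": 0,"fingers": 52},{"dp": [-1,33,20],"yaw": 0,"fingers": 52},{"dp": [0,0,20],"yaw": 0,"fingers": 52},{"dp": [0,0,0],"yaw": 0,"fingers": 52}])

```text
t: 3.38
tool_pos: [0.5185, 0.0154, 0.3175]
orientation: [-3.135, 0.006, 0.776]
force: [-0.8, -0.0, 0.3]
width: 0.605
```

Run:
```python
from plant import robot
from h import *
o=grab(robot,"k1")
s=robot.state();print(s["t"],s["tool_pos"],s["orientation"],s["force"],rel(s,[.5197,.0162,.218]))
cv2.imwrite("pics/k1.png",np.hstack([cv2.resize(o["scene"][1][110:230,220:340],(400,400),interpolation=2),cv2.resize(o["top"][1][100:220,180:300],(400,400),interpolation=2)]))
```

```text
3.4833 [0.51906679 0.0169583  0.32213272] [-3.14017235e+00  1.10725676e-03  7.79301297e-01] [-0.07562163  0.66102421  0.95678123] [  0.    1.1 104.1]
```

View pics/k1.png

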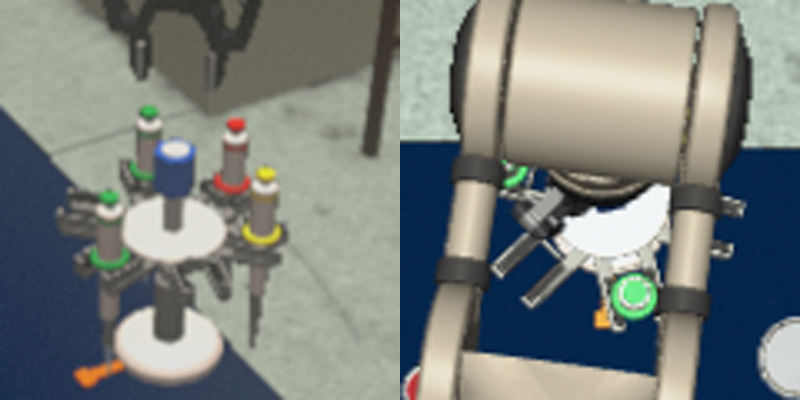

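The open fingers at (140,60) and (212,68) straddle the knob at (175,165) in the left crop. I'll descend.

Emit:
step_arm(increments=[{"dp": [0,1,25],"yaw": 0,"fingers": 52},{"dp": [0,0,25],"yaw": 0,"fingers": 52},{"dp": [0,0,20],"yaw": 0,"fingers": 52},{"dp": [0,0,15],"yaw": 0,"fingers": 52},{"dp": [0,0,12],"yaw": 0,"fingers": 52},{"dp": [0,0,7],"yaw": 0,"fingers": 52},{"dp": [0,0,0],"yaw": 0,"fingers": 52}])

```text
t: 4.07
tool_pos: [0.5198, 0.0172, 0.2186]
orientation: [3.142, -0.0, 0.782]
force: [-0.5, -0.3, -0.8]
width: 0.614
```

Emit:
step_arm(increments=[{"dp": [0,0,0],"yaw": 0,"fingers": 30},{"dp": [0,0,0],"yaw": 0,"fingers": 30},{"dp": [0,0,0],"yaw": 0,"fingers": 30},{"dp": [0,0,0],"yaw": 0,"fingers": 30},{"dp": [0,0,0],"yaw": 0,"fingers": 30}])

```text
t: 4.48
tool_pos: [0.5205, 0.017, 0.22]
orientation: [3.14, -0.002, 0.782]
force: [-2.5, 3.4, 5.9]
width: 0.391
```

Run:
```python
from plant import robot
from h import *
o=grab(robot,"k2")
s=robot.state();print(s["t"],s["tool_pos"],s["orientation"],s["force"],s["ft_torque"],s["width"])
cv2.imwrite("pics/k2.png",np.hstack([cv2.resize(o["scene"][1][110:230,220:340],(400,400),interpolation=2),cv2.resize(o["top"][1][100:220,180:300],(400,400),interpolation=2)]))
```

```text
4.5833 [0.5204947  0.01695854 0.2199901 ] [ 3.14003550e+00 -1.94542460e-03  7.81959866e-01] [-1.96798187  2.55058353  6.29560034] [0.36431187 0.41320314 0.09089363] 0.39280954839538684
```

View pics/k2.png

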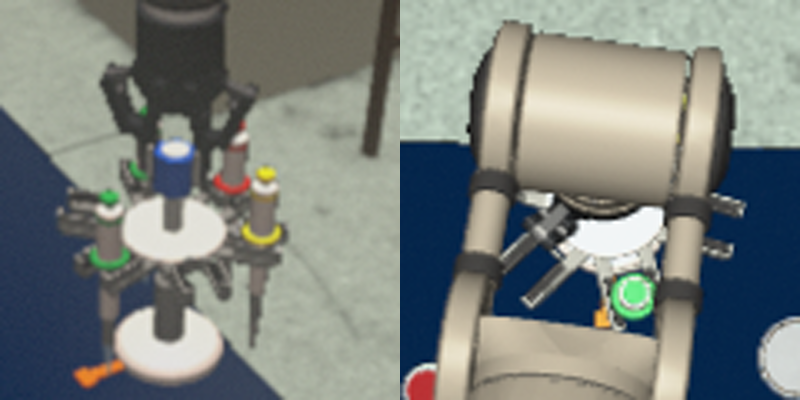

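The opening reads 33.5 mm, so the knob is held across its 34 mm flats. I'll turn it.

Emit:
step_arm(increments=[{"dp": [0,0,0],"yaw": -0.08,"fingers": 30},{"dp": [0,0,0],"yaw": -0.1,"fingers": 30},{"dp": [0,0,0],"yaw": -0.1,"fingers": 30},{"dp": [0,0,0],"yaw": -0.1,"fingers": 30},{"dp": [0,0,0],"yaw": -0.1,"fingers": 30},{"dp": [0,0,0],"yaw": -0.1,"fingers": 30},{"dp": [0,0,0],"yaw": -0.1,"fingers": 30},{"dp": [0,0,0],"yaw": -0.1,"fingers": 30}])

```text
t: 5.25
tool_pos: [0.5201, 0.0172, 0.22]
orientation: [3.14, -0.001, 1.566]
force: [-4.6, 2.8, 8.2]
width: 0.391
```

Emit:
step_arm(increments=[{"dp": [0,0,0],"yaw": 0,"fingers": 30},{"dp": [0,0,0],"yaw": 0,"fingers": 30}])

```text
t: 5.42
tool_pos: [0.5201, 0.0172, 0.22]
orientation: [3.14, -0.001, 1.562]
force: [-4.5, 2.3, 7.4]
width: 0.391
```

Run:
```python
from plant import robot
from h import *
o=grab(robot,"k3")
s=robot.state();print(s["t"],s["tool_pos"],s["orientation"],s["force"],s["ft_torque"],s["width"])
cv2.imwrite("pics/k3.png",np.hstack([cv2.resize(o["scene"][1][110:230,220:340],(400,400),interpolation=2),cv2.resize(o["top"][1][100:220,180:300],(400,400),interpolation=2)]))
```

```text
5.5167 [0.5200648  0.01721116 0.22000473] [ 3.14008319e+00 -6.72522725e-04  1.56218971e+00] [-3.72134429  2.81552586  8.04155957] [0.61720864 0.67497877 0.18248332] 0.39717843050211876
```

View pics/k3.png

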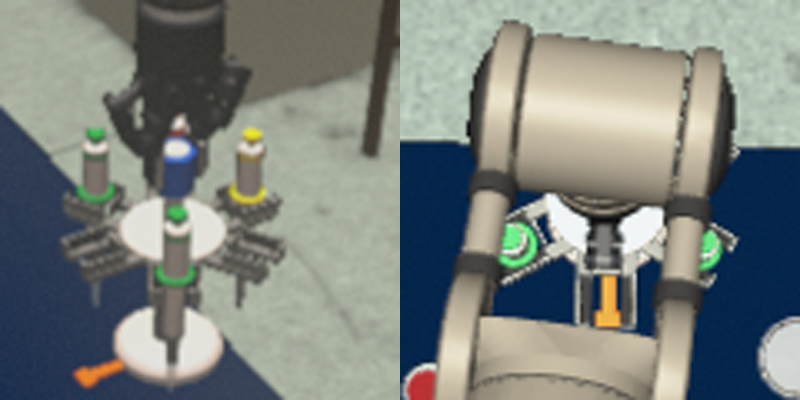

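The head turned, and the orange mark at (607,295) now shows between the front prongs. I'll release, back off, and check from the far side.

Emit:
step_arm(increments=[{"dp": [0,0,0],"yaw": 0,"fingers": 52},{"dp": [0,0,0],"yaw": 0,"fingers": 52},{"dp": [0,0,0],"yaw": 0,"fingers": 52},{"dp": [0,0,-15],"yaw": 0,"fingers": 52},{"dp": [0,0,-30],"yaw": 0,"fingers": 52},{"dp": [0,0,-36],"yaw": 0,"fingers": 52},{"dp": [0,0,-36],"yaw": 0,"fingers": 52},{"dp": [0,0,-10],"yaw": 0,"fingers": 52}])

```text
t: 6.18
tool_pos: [0.5216, 0.0163, 0.3511]
orientation: [3.132, 0.001, 1.562]
force: [-0.1, -1.1, 1.2]
width: 0.611
```

Emit:
step_arm(increments=[{"dp": [20,12,0],"yaw": 0,"fingers": 52},{"dp": [34,15,0],"yaw": 0,"fingers": 52},{"dp": [34,15,0],"yaw": 0,"fingers": 52},{"dp": [34,15,0],"yaw": 0,"fingers": 52},{"dp": [34,15,0],"yaw": 0,"fingers": 52},{"dp": [0,20,0],"yaw": 0,"fingers": 52},{"dp": [0,0,0],"yaw": 0,"fingers": 52}])

```text
t: 6.77
tool_pos: [0.6156, 0.1735, 0.3435]
orientation: [-3.141, 0.001, 1.564]
force: [0.5, -0.6, -0.6]
width: 0.61
```

Run:
```python
from plant import robot
from h import *
o=grab(robot,"m")
s=robot.state();print(s["t"],s["tool_pos"],s["orientation"],s["joint_positions"],s["width"])
cv2.imwrite("pics/m1.png",np.hstack([cv2.resize(o["scene"][1],(400,300),interpolation=2),cv2.resize(o["top"][1],(400,300),interpolation=2)]))
cv2.imwrite("pics/m2.png",cv2.resize(o["top"][1][110:210,190:300],None,fx=6,fy=6,interpolation=2))
cv2.imwrite("pics/m3.png",cv2.resize(o["scene"][1][130:235,230:340],None,fx=5,fy=5,interpolation=2))
```

```text
6.8667 [0.61369822 0.17182218 0.34421641] [-3.14014872e+00  6.16122411e-04  1.56199777e+00] [ 1.52989585e-01  5.20727840e-01  1.00484332e+00 -3.75892411e-04
  1.61754582e+00  1.61771303e-01] 0.6086854443769292
```

View pics/m1.png

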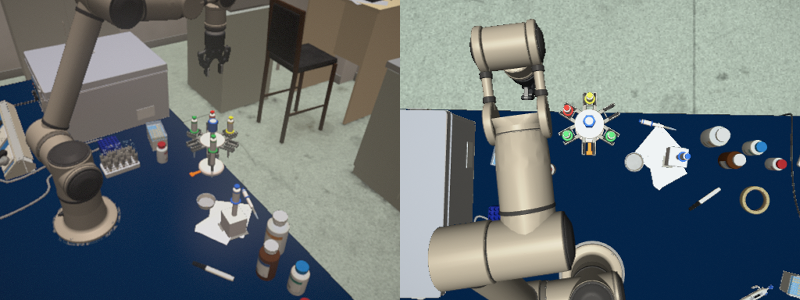

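View pics/m2.png

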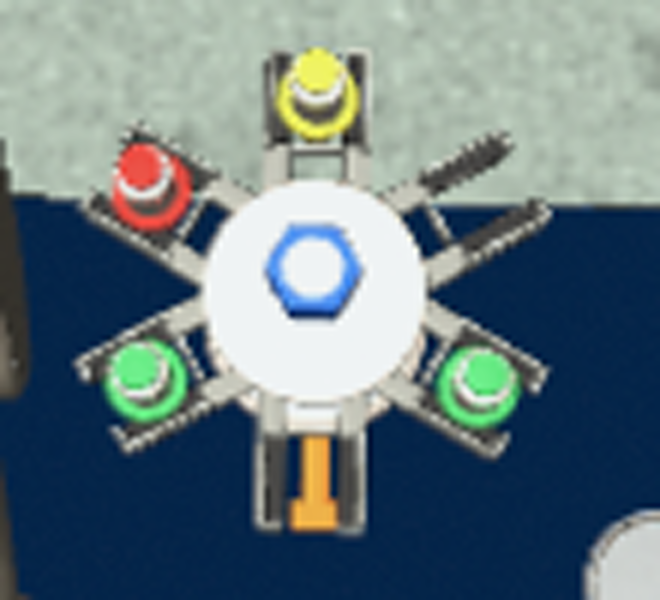

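View pics/m3.png

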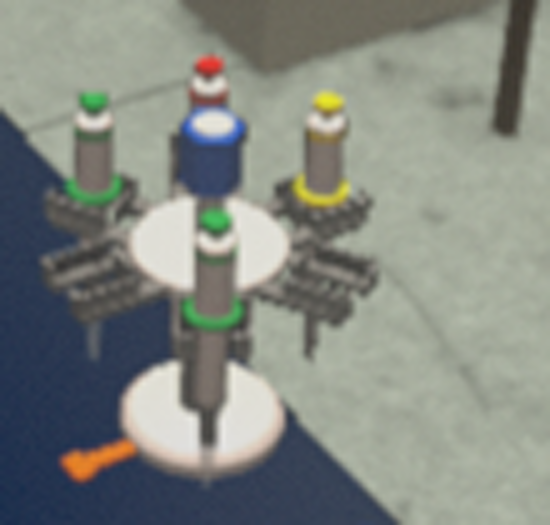

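Run:
```python
from h import *
g=lambda x,y:(190+x/6,110+y/6)
p=lambda x,y,z:onz(T,*g(x,y),z)[:2].round(4)
print("mark end",p(314,515,.006),"stem",p(317,450,.004), "end edge",p(314,530,.006))
for h in(0,.004):
    print("prong tip mid",p(310.5,528,.154+h),"L/R strip inner",p(284,500,.15+h),p(340,500,.15+h),"outer",p(256,500,.15+h),p(366,500,.15+h))
print("knob",p(314,270,.227))
i=cv2.imread("pics/top_m.png");s=cv2.imread("pics/scene_m.png")
P={}
for n,a,b in(("yellow",(319,70),(328,101)),("red",(143,163),(208,65)),("gL",(142,365),(94,101)),("gR",(488,376),(214,219)),):
    pt=g(*a);ps=(230+b[0]/5,130+b[1]/5);x,e=tri(T,pt,S,ps)
    P[n]=onz(T,*pt,.219);print(n,x.round(4),e,P[n].round(4))
d=P["red"]-P["gR"];print("axis",(P["red"]+P["gR"])[:2]/2,"ang",np.arctan2(d[1],d[0]),np.hypot(d[0],d[1]))
# gR is A+60: 
print("A dir off pi:",np.arctan2(-d[1],-d[0])-np.pi/3-np.pi+0, np.arctan2(P["yellow"][1]-.0165,P["yellow"][0]-.5197))
x,e=tri(T,g(314,270),S,(230+213/5,130+124/5));print("knobtop",x,e)
# gray profile across prongs
gray=cv2.cvtColor(i,cv2.COLOR_BGR2GRAY)
for v in(186,190,194,197):print(v,gray[v,228:256].tolist())
```

```text
mark end [0.4294 0.0158] stem [0.46   0.0148] end edge [0.4224 0.0157]
prong tip mid [0.4193 0.016 ] L/R strip inner [0.431  0.0273] [0.4313 0.0039] outer [0.4308 0.039 ] [ 0.4315 -0.007 ]
prong tip mid [0.4192 0.016 ] L/R strip inner [0.4308 0.0272] [0.4312 0.0039] outer [0.4307 0.0389] [ 0.4313 -0.0069]
knob [0.5189 0.0156]
yellow [0.5998 0.0152 0.2161] [0.55, 0.55] [0.5998 0.0149 0.219 ]
red [0.5606 0.0851 0.2148] [1.48, 1.48] [0.5613 0.0841 0.219 ]
gL [0.4803 0.0837 0.2154] [1.14, 1.14] [0.481 0.083 0.219]
gR [ 0.4783 -0.0536  0.2172] [0.72, 0.72] [ 0.4788 -0.0539  0.219 ]
axis [0.52005215 0.0151042 ] ang 1.031685338653523 0.1607652856245691
A dir off pi: -6.298697519722661 -0.019767191822694288
knobtop [0.51906745 0.01556142 0.22610874] [0.08, 0.08]
186 [31, 33, 32, 30, 102, 169, 59, 73, 72, 58, 30, 30, 106, 189, 184, 180, 157, 31, 48, 73, 79, 128, 174, 25, 32, 31, 30, 30]
190 [30, 31, 32, 31, 106, 176, 88, 74, 71, 50, 30, 37, 110, 187, 184, 180, 154, 33, 51, 74, 67, 97, 152, 25, 31, 31, 30, 30]
194 [30, 32, 30, 31, 110, 181, 56, 74, 70, 53, 99, 177, 179, 184, 184, 182, 180, 164, 79, 74, 78, 122, 157, 33, 30, 31, 33, 32]
197 [31, 32, 31, 30, 79, 141, 145, 148, 131, 52, 104, 181, 182, 183, 182, 182, 182, 173, 121, 92, 100, 121, 111, 33, 30, 30, 31, 30]
```

The cradle, mark and axis agree to about 0.5° (cradle y 16.0 mm, mark end 15.8 mm, axis about 15.6 mm). The height setting is near 0. Now for the pipette: first the wrist to yaw 0.

Emit:
step_arm(increments=[{"dp": [0,0,0],"yaw": 0.12,"fingers": 60},{"dp": [0,0,0],"yaw": 0.12,"fingers": 60},{"dp": [0,0,0],"yaw": 0.12,"fingers": 60},{"dp": [0,0,0],"yaw": 0.12,"fingers": 60},{"dp": [0,0,0],"yaw": 0.12,"fingers": 60},{"dp": [0,0,0],"yaw": 0.12,"fingers": 60},{"dp": [0,0,0],"yaw": 0.12,"fingers": 60},{"dp": [0,0,0],"yaw": 0.12,"fingers": 60}])

```text
t: 7.53
tool_pos: [0.6129, 0.1707, 0.3459]
orientation: [3.141, -0.0, 0.594]
force: [0.8, -0.3, 0.7]
width: 0.704
```

Emit:
step_arm(increments=[{"dp": [0,0,0],"yaw": 0.12,"fingers": 60},{"dp": [0,0,0],"yaw": 0.12,"fingers": 60},{"dp": [0,0,0],"yaw": 0.12,"fingers": 60},{"dp": [0,0,0],"yaw": 0.12,"fingers": 60},{"dp": [0,0,0],"yaw": 0.12,"fingers": 60},{"dp": [0,0,0],"yaw": 0,"fingers": 60}])

```text
t: 8.03
tool_pos: [0.6129, 0.1708, 0.3459]
orientation: [3.141, -0.0, -0.004]
force: [0.3, -0.5, -0.5]
width: 0.707
```

Run:
```python
from plant import robot
from h import *
s=robot.state();print(s["t"],s["tool_pos"],s["orientation"],s["joint_positions"],rel(s,[.4176,-.2903,.30]))
```

```text
8.0333 [0.61292019 0.17078461 0.34587619] [ 3.14147496e+00 -3.89532875e-04 -3.80162808e-03] [ 1.51463171e-01  5.16989768e-01  1.00668863e+00 -1.76706144e-04
  1.61754760e+00  1.72605286e+00] [-193.6  461.8   45.9]
```

Emit:
step_arm(increments=[{"dp": [-14,33,0],"yaw": 0,"fingers": 60},{"dp": [-14,33,0],"yaw": 0,"fingers": 60},{"dp": [-14,33,0],"yaw": 0,"fingers": 60},{"dp": [-14,33,0],"yaw": 0,"fingers": 60},{"dp": [-14,33,0],"yaw": 0,"fingers": 60},{"dp": [-14,33,0],"yaw": 0,"fingers": 60},{"dp": [-14,33,0],"yaw": 0,"fingers": 60},{"dp": [-14,33,0],"yaw": 0,"fingers": 60}])

```text
t: 8.7
tool_pos: [0.5003, -0.0941, 0.3458]
orientation: [3.141, -0.001, 0.005]
force: [0.7, 0.3, -0.5]
width: 0.699
```

Emit:
step_arm(increments=[{"dp": [-14,33,0],"yaw": 0,"fingers": 60},{"dp": [-14,33,0],"yaw": 0,"fingers": 60},{"dp": [-14,33,0],"yaw": 0,"fingers": 60},{"dp": [-14,33,0],"yaw": 0,"fingers": 60},{"dp": [-14,33,0],"yaw": 0,"fingers": 60},{"dp": [-12,33,0],"yaw": 0,"fingers": 60},{"dp": [0,0,0],"yaw": 0,"fingers": 60},{"dp": [0,0,0],"yaw": 0,"fingers": 60}])

```text
t: 9.37
tool_pos: [0.4189, -0.292, 0.3454]
orientation: [-3.142, -0.0, 0.001]
force: [-1.5, -0.2, -0.7]
width: 0.701
```

Run:
```python
from plant import robot
from h import *
o=grab(robot,"p1")
s=robot.state();print(s["t"],s["tool_pos"],s["orientation"],rel(s,[.4176,-.2903,.175]))
cv2.imwrite("pics/p1.png",np.hstack([cv2.resize(o["scene"][1][180:300,240:360],(400,400),interpolation=2),cv2.resize(o["top"][1][130:250,290:410],(400,400),interpolation=2)]))
```

```text
9.4667 [ 0.41999066 -0.29011618  0.34550054] [-3.14137348e+00 -3.36058318e-04  3.11933286e-03] [ -2.4   0.2 170.5]
```

View pics/p1.png

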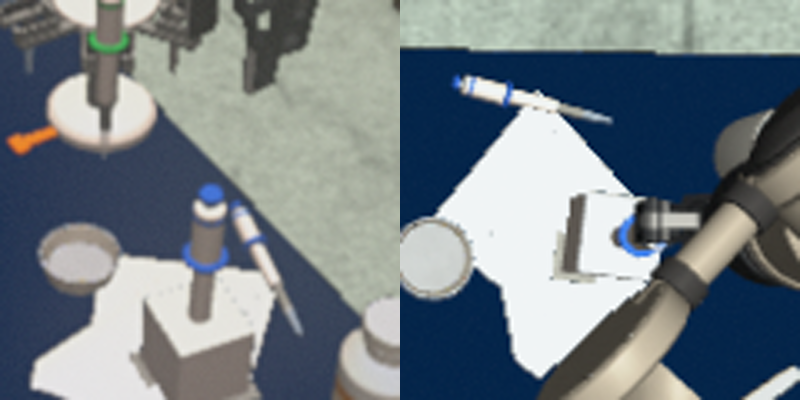

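The pipette stands undisturbed at (205,250) in the left crop. I'll descend around its handle.

Emit:
step_arm(increments=[{"dp": [-2,0,20],"yaw": 0,"fingers": 60},{"dp": [-0.5,0,30],"yaw": 0,"fingers": 60},{"dp": [0,0,30],"yaw": 0,"fingers": 60},{"dp": [0,0,25],"yaw": 0,"fingers": 60},{"dp": [0,0,25],"yaw": 0,"fingers": 60},{"dp": [0,0,20],"yaw": 0,"fingers": 60},{"dp": [0,0,16],"yaw": 0,"fingers": 60},{"dp": [0,0,4],"yaw": 0,"fingers": 60}])

```text
t: 10.13
tool_pos: [0.4173, -0.2882, 0.1731]
orientation: [-3.138, 0.003, 0.005]
force: [-0.9, 0.4, -0.2]
width: 0.703
```

Emit:
step_arm(increments=[{"dp": [0,0,0],"yaw": 0,"fingers": 60},{"dp": [0,0,0],"yaw": 0,"fingers": 45},{"dp": [0,0,0],"yaw": 0,"fingers": 34},{"dp": [0,0,0],"yaw": 0,"fingers": 34}], grip_force=30)

```text
t: 10.47
tool_pos: [0.4184, -0.2908, 0.1766]
orientation: [3.14, -0.002, 0.002]
force: [-0.1, 0.3, 0.4]
width: 0.4
```

Run:
```python
from plant import robot
from h import *
o=grab(robot,"p2")
s=robot.state();print(s["t"],s["tool_pos"],s["orientation"],s["force"],s["width"])
cv2.imwrite("pics/p2.png",np.hstack([cv2.resize(o["scene"][1][200:300,260:360],(400,400),interpolation=2),cv2.resize(o["top"][1][130:250,290:410],(400,400),interpolation=2)]))
```

```text
10.5667 [ 0.41812304 -0.29080144  0.1761714 ] [ 3.14036735e+00 -1.27654961e-03  2.02874630e-03] [-0.5476701   0.17433815  0.52709217] 0.3950781879306762
```

View pics/p2.png

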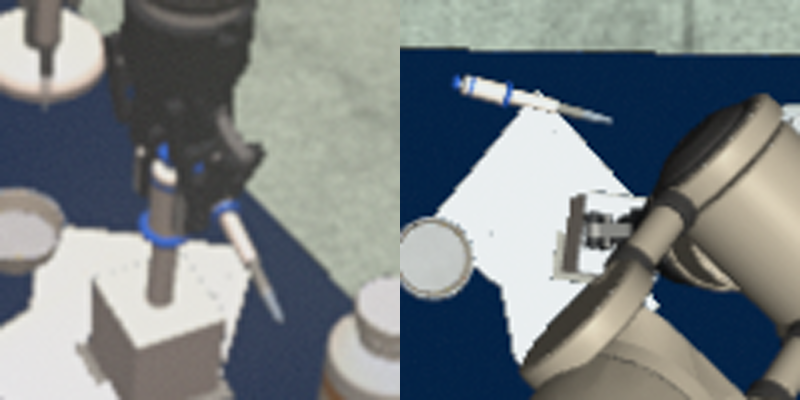

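Emit:
step_arm(increments=[{"dp": [0,0,0],"yaw": 0,"fingers": 20},{"dp": [0,0,0],"yaw": 0,"fingers": 20},{"dp": [0,0,0],"yaw": 0,"fingers": 20},{"dp": [0,0,0],"yaw": 0,"fingers": 20},{"dp": [0,0,0],"yaw": 0,"fingers": 20}], grip_force=40)

```text
t: 10.98
tool_pos: [0.418, -0.2908, 0.1759]
orientation: [3.141, -0.001, 0.002]
force: [-0.8, 1.1, 6.6]
width: 0.269
```

Emit:
step_arm(increments=[{"dp": [0,0,-8],"yaw": 0,"fingers": 20},{"dp": [0,0,-15],"yaw": 0,"fingers": 20},{"dp": [0,0,-20],"yaw": 0,"fingers": 20},{"dp": [0,0,-20],"yaw": 0,"fingers": 20},{"dp": [0,0,-20],"yaw": 0,"fingers": 20},{"dp": [0,0,-17],"yaw": 0,"fingers": 20},{"dp": [0,0,0],"yaw": 0,"fingers": 20},{"dp": [0,0,0],"yaw": 0,"fingers": 20}])

```text
t: 11.65
tool_pos: [0.4178, -0.2907, 0.2756]
orientation: [3.141, -0.001, 0.002]
force: [-0.4, -0.4, -2.0]
width: 0.27
```

Run:
```python
from plant import robot
from h import *
o=grab(robot,"p3")
s=robot.state();print(s["t"],s["tool_pos"],s["orientation"],s["force"],s["ft_torque"],s["width"])
cv2.imwrite("pics/p3.png",np.hstack([cv2.resize(o["scene"][1][180:300,240:360],(400,400),interpolation=2),cv2.resize(o["top"][1][130:250,290:410],(400,400),interpolation=2)]))
```

```text
11.75 [ 0.41726856 -0.29020763  0.27396962] [-3.14007270e+00  1.79383394e-03  1.72421723e-03] [ 0.20210436  0.5590363  -1.03398908] [ 0.02218406 -0.03305407  0.00348105] 0.2746085303682786
```

View pics/p3.png

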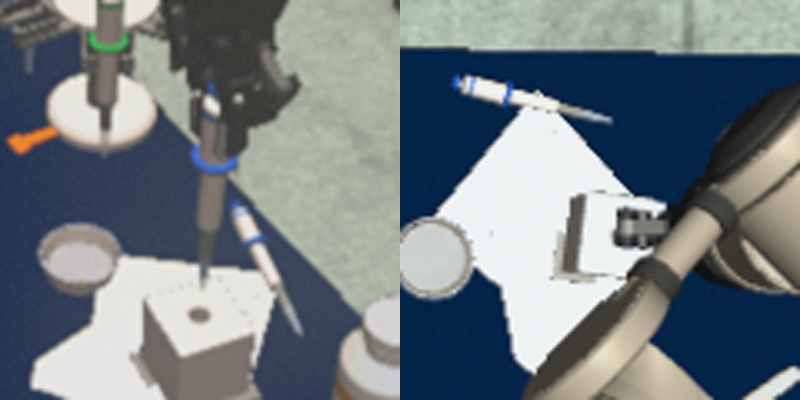

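Held at 23 mm opening, upright and clear of the stand. Next I'll move it to in front of the cradle.

Emit:
step_arm(increments=[{"dp": [-5,-16,-10],"yaw": 0,"fingers": 20},{"dp": [-5,-30,0],"yaw": 0,"fingers": 20},{"dp": [-5,-30,0],"yaw": 0,"fingers": 20},{"dp": [-5,-30,0],"yaw": 0,"fingers": 20},{"dp": [-5,-30,0],"yaw": 0,"fingers": 20},{"dp": [-5,-30,0],"yaw": 0,"fingers": 20},{"dp": [-5,-30,0],"yaw": 0,"fingers": 20},{"dp": [-5,-30,0],"yaw": 0,"fingers": 20}])

```text
t: 12.42
tool_pos: [0.3763, -0.0632, 0.284]
orientation: [-3.141, 0.002, 0.001]
force: [0.7, 0.6, -1.3]
width: 0.272
```

Emit:
step_arm(increments=[{"dp": [-5,-30,0],"yaw": 0,"fingers": 20},{"dp": [-5,-30,10],"yaw": 0,"fingers": 20},{"dp": [0,-20,15],"yaw": 0,"fingers": 20},{"dp": [0,0,20],"yaw": 0,"fingers": 20},{"dp": [0,0,15],"yaw": 0,"fingers": 20},{"dp": [0,0,0],"yaw": 0,"fingers": 20},{"dp": [0,0,0],"yaw": 0,"fingers": 20}])

```text
t: 13.0
tool_pos: [0.3664, 0.0155, 0.2244]
orientation: [-3.141, 0.003, 0.002]
force: [-0.5, 0.4, -0.6]
width: 0.273
```

Run:
```python
from plant import robot
from h import *
o=grab(robot,"q1")
s=robot.state();print(s["t"],s["tool_pos"],s["orientation"],s["force"],s["width"],rel(s,[.4396,.016,.215]))
cv2.imwrite("pics/q1.png",np.hstack([cv2.resize(o["scene"][1][120:240,200:320],(400,400),interpolation=2),cv2.resize(o["top"][1][110:230,180:300],(400,400),interpolation=2)]))
```

```text
13.1 [0.36754422 0.01505782 0.22564535] [ 3.14145954e+00 -2.35374769e-04  1.31620315e-03] [ 3.75895899e-01  8.39014241e-04 -1.32564650e+00] 0.27031334041827465 [72.1 -0.8 10.7]
```

View pics/q1.png

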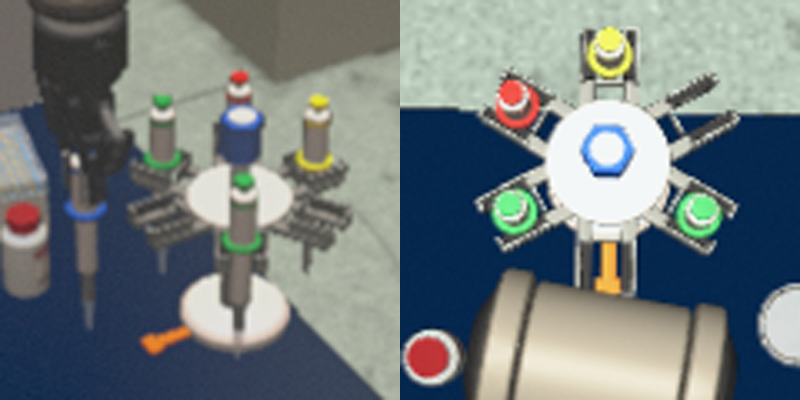

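Run:
```python
from h import *
s=cv2.imread("pics/scene_q1.png")
print(blobs(s,(100,120,90),(120,255,255),(210,165,285,205),4)[0])
print("green",blobs(s,(50,100,60),(85,255,255),(235,140,290,205),4)[0])
print("yel",blobs(s,(24,140,100),(34,255,255),(280,140,310,180),4)[0])
cv2.imwrite("pics/q2.png",cv2.resize(s[155:225,205:255],None,fx=10,fy=10,interpolation=2))
print("knob top in scene @.227",onz(S,272.6,154.8,.227), "collar mid",onz(S,225.5,183,.187))
```

```text
[([219, 180, 14, 6, 41], [225.05, 183.2])]
green [([246, 149, 5, 3, 13], [248.0, 149.85]), ([243, 165, 11, 6, 26], [247.96, 168.19]), ([270, 172, 6, 4, 20], [272.5, 173.5]), ([266, 190, 13, 6, 31], [272.19, 192.9])]
yel [([293, 149, 5, 3, 14], [295.14, 150.07]), ([289, 166, 10, 5, 25], [293.12, 168.64])]
knob top in scene @.227 [0.51841916 0.01441504 0.227     ] collar mid [0.36213908 0.00912715 0.187     ]
```

View pics/q2.png

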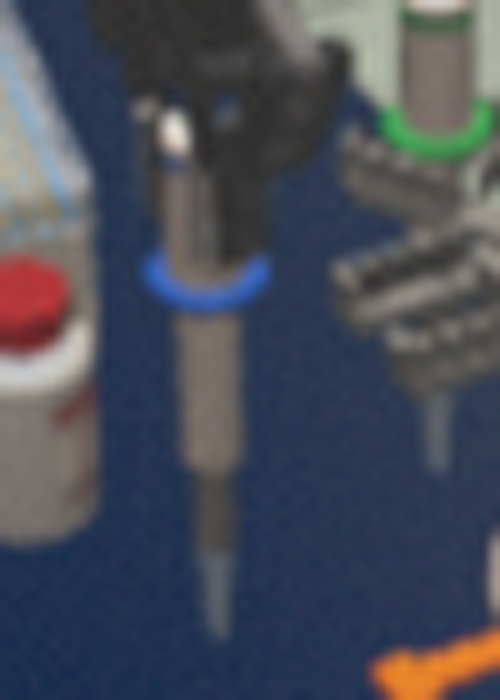

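Run:
```python
from h import *
x,y,z=.36754,.01506,.22565
for n,zz in(("tip",-.172),("shoulder70",-.102),("collar bottom",-.042),("collar top",-.036),("btn top",.027)):
    p=proj(S,[x,y,z+zz]);print(n,((p-[205,155])*10).round(0))
# axis points for comparision of scene bias: gR pipette collar/tip and knob
for q in((.5195,.0157),):
  print("knobtop proj",((proj(S,[*q,.227])-[230,130])*5).round(1),"measured 213,124")
  a=-np.pi/1.5+0;  # gR at pi+60deg
  d=np.pi+np.pi/3
  b=[q[0]+.08*np.cos(d),q[1]+.08*np.sin(d)];print("gR btn",b,((proj(S,[*b,.219])-[230,130])*5).round(1),"meas 214,219 (centre of blob -> top)", "tip",((proj(S,[*b,.020])-[230,130])*5).round(1),"meas ~207,485")
for f in(1,-1):
  p=proj(S,[x+.001,y,z-.042])-proj(S,[x,y,z-.042]);print("px10 per mm x",p*10);p=proj(S,[x,y+.001,z-.042])-proj(S,[x,y,z-.042]);print("per mm y",p*10);break
```

```text
tip [226. 620.]
shoulder70 [219. 438.]
collar bottom [213. 273.]
collar top [212. 256.]
btn top [205.  70.]
knobtop proj [213.4 122.4] measured 213,124
gR btn [np.float64(0.4794999999999999), np.float64(-0.05358203230275508)] [217.2 215.5] meas 214,219 (centre of blob -> top) tip [206.4 482.2] meas ~207,485
px10 per mm x [ 3.16310482 -1.05495442]
per mm y [-1.6337583  -1.87203692]
```

Emit:
step_arm(increments=[{"dp": [8,-1,2],"yaw": 0,"fingers": 20},{"dp": [12,-1,3],"yaw": 0,"fingers": 20},{"dp": [14,0,3],"yaw": 0,"fingers": 20},{"dp": [14,0,0],"yaw": 0,"fingers": 20},{"dp": [12,0,0],"yaw": 0,"fingers": 20},{"dp": [8,0,0],"yaw": 0,"fingers": 20},{"dp": [5,0,0],"yaw": 0,"fingers": 20},{"dp": [0,0,0],"yaw": 0,"fingers": 20}])

```text
t: 13.77
tool_pos: [0.4412, 0.0173, 0.2174]
orientation: [3.141, -0.001, 0.002]
force: [-0.1, 1.2, -1.4]
width: 0.277
```

Emit:
step_arm(increments=[{"dp": [0,0,0],"yaw": 0,"fingers": 20},{"dp": [0,0,0],"yaw": 0,"fingers": 20}])

```text
t: 13.93
tool_pos: [0.4397, 0.0175, 0.2173]
orientation: [3.142, 0.0, 0.002]
force: [-0.4, 0.1, -1.0]
width: 0.271
```

Run:
```python
from plant import robot
from h import *
o=grab(robot,"r1")
s=robot.state();print(s["t"],s["tool_pos"],s["orientation"],s["force"],s["width"],rel(s,[.4405,.0172,.205]))
cv2.imwrite("pics/r1.png",cv2.resize(o["scene"][1][150:220,225:305],None,fx=9,fy=8,interpolation=2))
cv2.imwrite("pics/r2.png",cv2.resize(o["top"][1][110:230,180:300],None,fx=4,fy=4,interpolation=2))
```

```text
14.0333 [0.4397788  0.01748516 0.21740187] [3.14151180e+00 7.25992178e-05 1.75275568e-03] [ 0.9256165  -0.0445232  -0.69560358] 0.2698924199314595 [ 0.7  0.3 12.4]
```

View pics/r1.png

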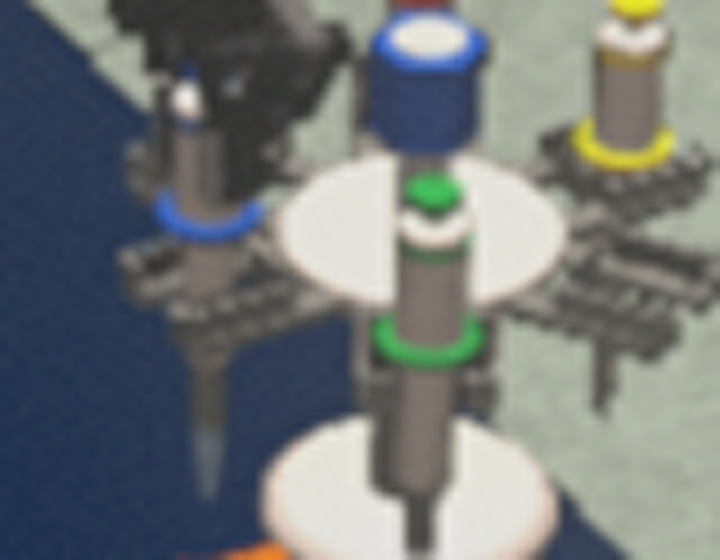

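View pics/r2.png

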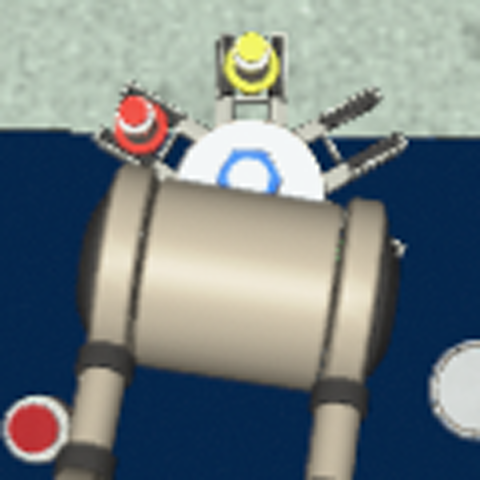

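Run:
```python
from h import *
for n,q in(("cam",(.5195-.080,.0157+.0006)),("tcp",(.43978,.01749))):
    for zz,nn in((.0454,"tip"),(.1154,"shoulder"),(.1754,"collar bot"),(.1814,"collar top")):
        print(n,nn,((proj(S,[*q,zz])-[225,150])*[9,8]).round(1))
# comparison: gL & yellow collars, same procedure
for n,d in(("gR",np.pi+np.pi/3-.008),("yellow",-.008),("gL",np.pi-np.pi/3-.008)):
    b=[.5195+.08*np.cos(d),.0157+.08*np.sin(d)];print(n,"collar top",((proj(S,[*b,.156])-[225,150])*[9,8]).round(1),"btn",((proj(S,[*b,.219])-[225,150])*[9,8]).round(1))
print("foot")
```

```text
cam tip [210.4 489.3]
cam shoulder [210.4 345.7]
cam collar bot [210.3 215.3]
cam collar top [210.3 201.9]
tcp tip [209.4 487.3]
tcp shoulder [209.3 343.7]
tcp collar bot [209.3 213.4]
tcp collar top [209.3 199.9]
gR collar top [427.4 328.4] btn [433.9 184.8]
yellow collar top [625.4 134.9] btn [637.   -4.6]
gL collar top [214.7 131. ] btn [214.8  -8.6]
foot
```

The scene view puts the collar within about 1 mm of its target over the seat (crop 210 vs 210). I'll lower it by feel.

Emit:
step_arm(increments=[{"dp": [0.7,0.3,6],"yaw": 0,"fingers": 20},{"dp": [0,0,6],"yaw": 0,"fingers": 20},{"dp": [0,0,4],"yaw": 0,"fingers": 20},{"dp": [0,0,0],"yaw": 0,"fingers": 20},{"dp": [0,0,0],"yaw": 0,"fingers": 20}])

```text
t: 14.45
tool_pos: [0.4407, 0.0172, 0.2008]
orientation: [-3.142, 0.001, 0.002]
force: [-0.4, -0.5, -0.6]
width: 0.272
```

Emit:
step_arm(increments=[{"dp": [0,0,2],"yaw": 0,"fingers": 20},{"dp": [0,0,0],"yaw": 0,"fingers": 20},{"dp": [0,0,0],"yaw": 0,"fingers": 20}])

```text
t: 14.7
tool_pos: [0.441, 0.0171, 0.1993]
orientation: [3.141, -0.0, 0.002]
force: [0.8, 0.5, -1.6]
width: 0.266
```

Emit:
step_arm(increments=[{"dp": [0,0,2],"yaw": 0,"fingers": 20},{"dp": [0,0,0],"yaw": 0,"fingers": 20},{"dp": [0,0,0],"yaw": 0,"fingers": 20}])

```text
t: 14.95
tool_pos: [0.4409, 0.0171, 0.1972]
orientation: [3.142, 0.0, 0.002]
force: [0.3, -0.0, -0.7]
width: 0.272
```

Emit:
step_arm(increments=[{"dp": [0,0,1.5],"yaw": 0,"fingers": 20},{"dp": [0,0,0],"yaw": 0,"fingers": 20},{"dp": [0,0,0],"yaw": 0,"fingers": 20}])

```text
t: 15.2
tool_pos: [0.4409, 0.0172, 0.1957]
orientation: [3.142, 0.0, 0.002]
force: [-0.3, -0.2, -1.0]
width: 0.27
```

Emit:
step_arm(increments=[{"dp": [0,0,1.5],"yaw": 0,"fingers": 20},{"dp": [0,0,0],"yaw": 0,"fingers": 20},{"dp": [0,0,0],"yaw": 0,"fingers": 20}])

```text
t: 15.45
tool_pos: [0.4409, 0.0171, 0.1942]
orientation: [3.142, 0.0, 0.002]
force: [-0.5, -0.4, -1.4]
width: 0.266
```

Emit:
step_arm(increments=[{"dp": [0,0,1.5],"yaw": 0,"fingers": 20},{"dp": [0,0,0],"yaw": 0,"fingers": 20},{"dp": [0,0,0],"yaw": 0,"fingers": 20}])

```text
t: 15.7
tool_pos: [0.4409, 0.0172, 0.1927]
orientation: [3.142, 0.0, 0.002]
force: [-0.6, 0.9, -0.9]
width: 0.272
```

Emit:
step_arm(increments=[{"dp": [0,0,1.5],"yaw": 0,"fingers": 20},{"dp": [0,0,0],"yaw": 0,"fingers": 20},{"dp": [0,0,0],"yaw": 0,"fingers": 20}])

```text
t: 15.95
tool_pos: [0.441, 0.0171, 0.1914]
orientation: [3.141, -0.0, 0.002]
force: [-0.4, 0.1, 0.4]
width: 0.267
```

Emit:
step_arm(increments=[{"dp": [0,0,1],"yaw": 0,"fingers": 20},{"dp": [0,0,0],"yaw": 0,"fingers": 20},{"dp": [0,0,0],"yaw": 0,"fingers": 20}])

```text
t: 16.2
tool_pos: [0.441, 0.0171, 0.1904]
orientation: [3.141, -0.0, 0.002]
force: [-1.1, -0.6, 1.5]
width: 0.271
```

Contact came at TCP z ≈ 0.192, where the seat was expected, and the force is rising at about 1.5 N/mm. I'll press on gently.

Emit:
step_arm(increments=[{"dp": [0,0,1],"yaw": 0,"fingers": 20},{"dp": [0,0,0],"yaw": 0,"fingers": 20},{"dp": [0,0,0],"yaw": 0,"fingers": 20}])

```text
t: 16.45
tool_pos: [0.441, 0.0171, 0.1894]
orientation: [3.141, -0.0, 0.002]
force: [-2.0, -0.5, 4.1]
width: 0.267
```

Emit:
step_arm(increments=[{"dp": [0,0,1],"yaw": 0,"fingers": 20},{"dp": [0,0,0],"yaw": 0,"fingers": 20},{"dp": [0,0,0],"yaw": 0,"fingers": 20}])

```text
t: 16.7
tool_pos: [0.4411, 0.0171, 0.1884]
orientation: [3.141, -0.0, 0.002]
force: [-0.9, 0.4, 4.5]
width: 0.272
```

Emit:
step_arm(increments=[{"dp": [0,0,1],"yaw": 0,"fingers": 20},{"dp": [0,0,0],"yaw": 0,"fingers": 20},{"dp": [0,0,0],"yaw": 0,"fingers": 20}])

```text
t: 16.95
tool_pos: [0.441, 0.0171, 0.1875]
orientation: [3.141, -0.0, 0.002]
force: [-1.1, 0.9, 6.1]
width: 0.271
```

Run:
```python
from plant import robot
from h import *
o=grab(robot,"s1")
s=robot.state();print(s["t"],s["tool_pos"],s["orientation"],s["force"],s["ft_torque"],s["width"])
cv2.imwrite("pics/s1.png",cv2.resize(o["scene"][1][150:220,225:305],None,fx=9,fy=8,interpolation=2))
```

```text
17.05 [0.44104717 0.01713255 0.18752633] [ 3.14146016e+00 -4.43323479e-04  1.80215239e-03] [-1.50436175 -0.27065533  6.92313355] [ 0.01034275  0.20795845 -0.00035575] 0.27022359812955166
```

View pics/s1.png

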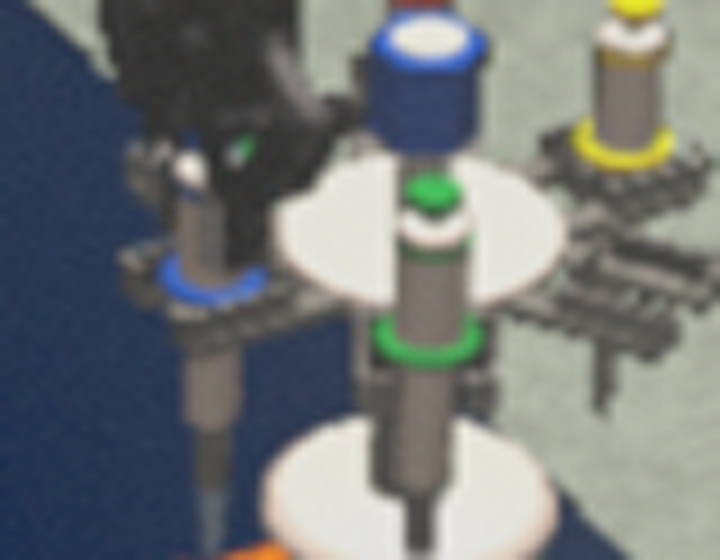

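The pipette has been pressed home at about 7 N and the collar sits inside the lips. I'll ease the spring back to roughly the pipette's own weight so it doesn't jump, then open gently.

Emit:
step_arm(increments=[{"dp": [0,0,0],"yaw": 0,"fingers": 20},{"dp": [0,0,0],"yaw": 0,"fingers": 20},{"dp": [0,0,-1.5],"yaw": 0,"fingers": 20},{"dp": [0,0,-1.5],"yaw": 0,"fingers": 20},{"dp": [0,0,-0.8],"yaw": 0,"fingers": 20},{"dp": [0,0,0],"yaw": 0,"fingers": 20},{"dp": [0,0,0],"yaw": 0,"fingers": 20}])

```text
t: 17.63
tool_pos: [0.441, 0.0171, 0.1909]
orientation: [3.142, -0.0, 0.002]
force: [0.8, -0.3, 1.6]
width: 0.27
```

Emit:
step_arm(increments=[{"dp": [0,0,0],"yaw": 0,"fingers": 26},{"dp": [0,0,0],"yaw": 0,"fingers": 30},{"dp": [0,0,0],"yaw": 0,"fingers": 36},{"dp": [0,0,0],"yaw": 0,"fingers": 42},{"dp": [0,0,0],"yaw": 0,"fingers": 44},{"dp": [0,0,0],"yaw": 0,"fingers": 44}])

```text
t: 18.13
tool_pos: [0.4409, 0.0172, 0.191]
orientation: [3.142, 0.0, 0.002]
force: [0.1, -0.1, -0.1]
width: 0.515
```

Run:
```python
from plant import robot
from h import *
o=grab(robot,"s2")
s=robot.state();print(s["t"],s["tool_pos"],s["orientation"],s["force"],s["ft_torque"],s["width"])
cv2.imwrite("pics/s2.png",cv2.resize(o["scene"][1][150:220,225:305],None,fx=9,fy=8,interpolation=2))
```

```text
18.2333 [0.44092501 0.01713778 0.19107102] [3.14149832e+00 4.47091739e-06 1.77119845e-03] [0.88272558 0.12866652 0.64667537] [ 0.00865206 -0.0100888   0.03837157] 0.5142645893112551
```

View pics/s2.png

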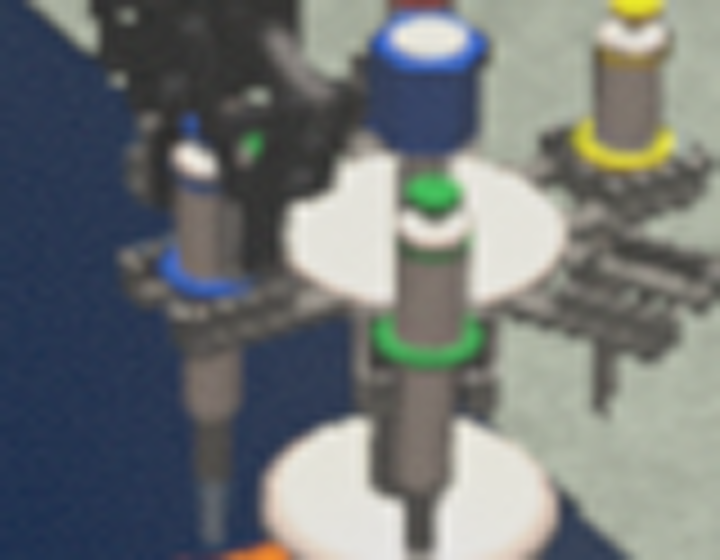

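It's hanging freely. I'll withdraw straight up, then away.

Emit:
step_arm(increments=[{"dp": [0,0,-5],"yaw": 0,"fingers": 44},{"dp": [0,0,-10],"yaw": 0,"fingers": 44},{"dp": [0,0,-20],"yaw": 0,"fingers": 44},{"dp": [0,0,-30],"yaw": 0,"fingers": 44},{"dp": [0,0,-36],"yaw": 0,"fingers": 44},{"dp": [0,0,-36],"yaw": 0,"fingers": 44},{"dp": [0,0,-20],"yaw": 0,"fingers": 44},{"dp": [0,0,0],"yaw": 0,"fingers": 44}])

```text
t: 18.9
tool_pos: [0.4424, 0.017, 0.3532]
orientation: [3.14, -0.009, 0.002]
force: [0.3, 0.2, 0.7]
width: 0.517
```

Emit:
step_arm(increments=[{"dp": [-6,-30,0],"yaw": 0,"fingers": 44},{"dp": [-6,-32,0],"yaw": 0,"fingers": 44},{"dp": [-6,-32,0],"yaw": 0,"fingers": 44},{"dp": [-6,-32,0],"yaw": 0,"fingers": 44},{"dp": [-6,-32,0],"yaw": 0,"fingers": 44},{"dp": [0,-10,0],"yaw": 0,"fingers": 44},{"dp": [0,0,0],"yaw": 0,"fingers": 44},{"dp": [0,0,0],"yaw": 0,"fingers": 44}])

```text
t: 19.57
tool_pos: [0.4105, 0.185, 0.3476]
orientation: [3.141, 0.001, 0.003]
force: [-0.7, -0.6, 0.4]
width: 0.516
```

Run:
```python
from plant import robot
from h import *
o=grab(robot,"z")
s=robot.state();print(s["t"],s["tool_pos"],s["force"])
cv2.imwrite("pics/z1.png",np.hstack([cv2.resize(o["scene"][1][150:240,220:310],(400,400),interpolation=2),cv2.resize(o["top"][1][115:205,195:285],(400,400),interpolation=2)]))
cv2.imwrite("pics/z2.png",np.hstack([cv2.resize(o["scene"][1],(400,300),interpolation=2),cv2.resize(o["top"][1],(400,300),interpolation=2)]))
```

```text
19.6667 [0.41080502 0.18409024 0.34781193] [ 0.18374972 -0.39698549 -0.56961972]
```

View pics/z1.png

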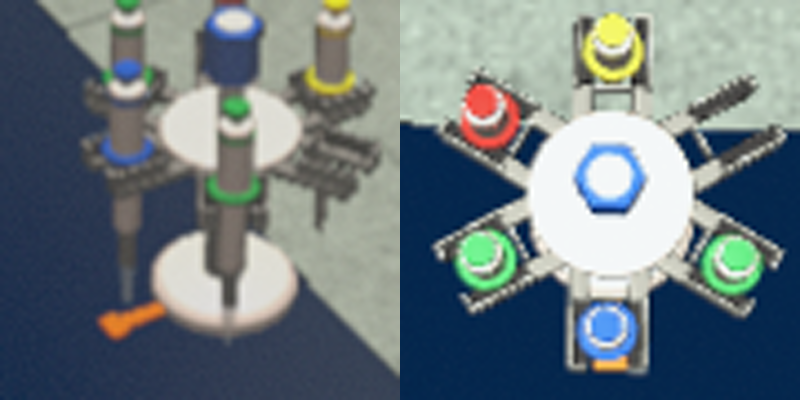

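View pics/z2.png

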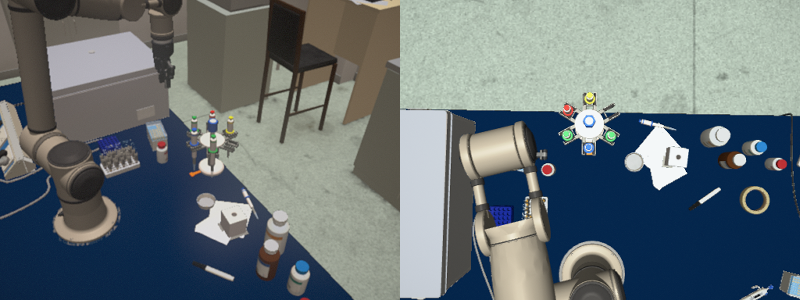

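The blue pipette hangs upright in the front cradle, at (607,328) in the top crop, centred over the orange mark. The dish, bottle and tip box are where they were, and the arm is clear. I'll hand in.

```bash
python3 -c "
from plant import robot
print(robot.sign_off())"
```

```text
the job is handed in; nothing more can be done
None
```

The blue-collared pipette now hangs upright in empty cradle A, which faces the orange front mark, and the job is handed in at about 19.7 s.

- **Carousel:** I turned it by the blue knob about +0.78 rad. Afterwards the cradle, mark and axis lined up to about 0.5–1° in the camera images.
- **Seating:** The collar met the sprung seat at TCP z ≈ 0.192, where the lowest height setting put it, and the force rose at about 1.5 N/mm. I pressed to about 7 N. I then eased the spring back to about 1–2 N before opening the fingers, so the pipette would not jump.
- **Last images:** The pipette is upright and centred over the mark. The arm is clear, and the dish, bottle and tip box look unmoved.
- **What did not go cleanly:** The smaller look-alike pipette was balancing on its tip and fell over in the first 2 s. The gripper passed well above it at about 0.4 m and measured no contact force, so I believe it fell on its own. It lies on the worktop and I left it there.
- **What disagreed slightly:** The two cameras and the arm's own readings differed by about 1–2 mm.

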